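Seat a spice jar in the pan of a kitchen scale

TASK

Weigh the spice jar with the black label: pick it up and set it on the small pan of the kitchen scale, feeling gently for the shallow round recess until the jar stands upright with its whole foot down in the recess, no edge left up on the pan. Do not press hard on the delicate scale, leave the other two jars and the spotted mug where they are, and let go of the jar.

Things in the scene. Friction and masses are not known exactly. Their poses are not given: they have to be found in the camera images.
- jar_dark_mid (a point): Centre (half-way up) of the spice jar to weigh: clear glass, black label with a little green, black cap. A straight cylinder 41 mm in diameter, 105 mm tall, flat foot, about 0.11 kg (0.08 to 0.16). The point is 52.5 mm above its foot; z is up along the jar. It can be gripped anywhere round the body or cap.
- jar_blue_mid (a point): Centre of a like jar with a blue and white label, 41 mm in diameter, 105 mm tall. Leave it. The three jars stand in a row in any order, at least 80 mm between centres.
- jar_red_mid (a point): Centre of a like jar with a red, white and yellow label, 41 mm in diameter, 105 mm tall. Leave it.
- spotted_mug: White mug with blue spots, 92x127x93 mm with its handle, loose, beside the scale; origin at the centre of its underside. Leave it.
- scale: White low kitchen scale, fixed, 140 mm (its x) by 200 mm (its y), top 22 mm above the worktop, black display along its -x edge. Origin: centre of its underside. A small sprung aluminium pan, 70 (x) by 88 (y) mm, stands on it and sinks 1 mm per 4 N, 5 mm at most. A slot along the scale's y holds the pan stiffly (20 N to shift it). More than 15 N from jar or gripper spoils the scale.
- slot_mid (a point): Point fixed on the scale above the middle of its slot, at x +14 mm, y 0, z 40 mm of the scale: level with the pan's top face. The pan has one central round recess, 44.4 mm wide, 4 mm deep, mouth bevelled 1.5 mm. The pan may be clipped anywhere up to 18 mm either way from this point along the scale's y (none along x); where is NOT reported: find the recess by sight or feel.

How it is judged:
By the outcome, as a careful person would: the job done as asked, in the order asked, and still so for the second after the job is handed in, with the robot touching nothing.
It also fails if it takes over 67 s, if anything falls off the work surface, if the arm or the gripper's body presses on something with over 40 N, if the wrist force passes 120 N, or if a joint passes its speed limit or range.

ROBOT

A 7-joint arm with a two-finger parallel gripper is mounted at the origin on a cart in front of the work surface, level with it; the furniture and walls round the work are solid. World frame = base frame: x ahead of the robot, y to its left, z up, the work surface at z = 0. Lengths are in m, angles in rad, forces in N, time in s.
With the tool pointing down it reaches from about 0.425 to 0.875 m from the base axis. Payload 4.7 kg.
Tool frame: the origin (TCP) lies where the fingers leave the gripper's body, on its centre line; the fingertips stand 70 mm ahead of it and the grasp point (between the pads) lies 51 mm ahead of it; z points along the fingers, y is the line along which they close (so a half turn about z gives the same grasp; the last joint's range is limited). The gripper opens to 87 mm and grips with 3 to 60 N. Pads are 19 mm wide; open, the fingers measure 117 mm over their backs; the gripper's body (75 mm by 190 mm) begins 51 mm behind the grasp point.
Start: joints at [-1.165, 0.321, -0.07, 1.45, 0.023, 1.371, -0.057], TCP at [0.248, 0.601, 0.292] pointing down, gripper open.
Joint ranges: [-2.86, 2.86], [-0.3, 2.09], [-1.38, 1.24], [0.06, 2.45], [-1.56, 4.7], [0.09, 2.05], [-2.69, 2.69]. Speed limits (rad/s): [2.57, 2.57, 3.14, 3.14, 3.14, 3.14, 3.14].

INTERFACE

Orientations are given as a rotation vector (axis times angle).
In Python, from bench import get_state, get_image, get_calibration, close_job gives the robot as it stands.
- The arm moves only by the tool send_rows, never from a script. Its argument "rows" is a list of rows, each an object of numbers: "hand": the finger opening in mm, from 0 to 87; "x", "y", "z": the shift along the world's x, y, z in mm; "roll": the turn about the world's z in degrees. A call has 1 to 10 rows; each row shifts and turns the commanded pose from where the row before left it; what a row does not reach is not made up. A row lasts 1/10 s, in which the tool goes at most 50 mm and 8.59 degrees, less where a joint would pass 70% of its speed; a pose out of reach is approached as far as the arm can. A call is refused whole if a number of a shift passes 50 or a number of a turn 8.59, either way. A call with a gripper value outside its range is refused whole. The fingers move at their own pace and stop on an object; "force" is the grip in N (left out, the last holds). Time passes only in rows, so rows that do not move let the fingers close. It gives the time, the measured TCP pose, the force, the opening and the grip force at its end, in the units of the state.
- get_state(): the state, without advancing time (a new reading comes with each control period).
- get_image(name): name is "scene" or "top" or "wrist"; returns the picture (400x640x3 uint8, blue, green, red); there is no depth.
- get_calibration(name): a dict with "mtx" (3x3 intrinsics, pixels), "D" ([k1, k2, p1, p2, k3] as OpenCV has them; the pictures are not rectified), "world_from_camera" (4x4, takes a point from camera to world coordinates). Camera axes: x right, y down, z forward; pixel columns grow to the right and rows downward; lengths in m; the calibration is good to about 2 mm. A picture is of the moment at which its call begins: read the wrist's pose just before it. get_calibration takes no time and is no camera call; for the wrist camera it gives the pose at the moment of the call.
- close_job(): hands the job in; it is judged then, once.
The state is a dict: "time": time; "joint_positions": joint angles; "qd": joint speeds; "joint_torque": joint torques, N m; "position": TCP position; "tool_rot": TCP orientation; "ft_force": force on the tool from outside, world axes, zero at the start; "torque": the same for the moment, N m; "grip_width": opening from 0.0 (shut) to 1.0 (fully open); "grip_force": force on a finger pad.
Only numpy, scipy, OpenCV 4.12 (cv2) and the standard library are available. Lean on these libraries where they do the work, as an engineer would, in place of code of your own. Each camera call takes 0.05 s, during which the arm holds its last target. There are 200 camera calls.

## Working session

There is one attempt and no reset: what is moved stays moved. The work goes in short steps, Python scripts to look and compute and a tool call to move; the robot and the scene stay as the last step left them, time stands still between calls to the robot, and variables do not carry over. Pictures are saved under pics/ and viewed, at most 10 in all, crops included, and the job is handed in when it is done.

Besides the shell and the picture viewer there is one more tool, called by a JSON object that holds its "name" and its "arguments". send_rows: Moves the arm, as the interface text tells. Its arguments: {"type":"object","properties":{"rows":{"type":"array","items":{"type":"object","properties":{"hand":{"type":"number"},"x":{"type":"number"},"y":{"type":"number"},"z":{"type":"number"},"roll":{"type":"number"}}}},"force":{"type":"number"}},"required":["rows"]}

```bash
mkdir -p pics; cat > h.py <<'E'
import numpy as np, cv2
from bench import *
def snap(n,f):
    c=get_calibration(n); im=get_image(n); cv2.imwrite('pics/'+f,im); return im,c
def ray(c,uv,z):
    p=cv2.undistortPoints(np.array([[uv]],float),np.array(c['mtx'],float),np.array(c['D'],float))[0,0]
    T=np.array(c['world_from_camera']); d=T[:3,:3]@[p[0],p[1],1]; o=T[:3,3]
    return o+d*(z-o[2])/d[2]
def proj(c,P):
    T=np.linalg.inv(np.array(c['world_from_camera']))
    r,_=cv2.Rodrigues(T[:3,:3])
    return cv2.projectPoints(np.array(P,float).reshape(-1,1,3),r,T[:3,3],np.array(c['mtx'],float),np.array(c['D'],float))[0][:,0]
E
python3 - <<'E'
from h import *
for n in('scene','top'):
    im,c=snap(n,n+'1.png'); print(n,np.round(np.array(c['world_from_camera']),3).tolist(),np.array(c['mtx']).round(0).tolist())
s=get_state(); print(s)
E
```

```text
scene [[0.85, -0.337, 0.404, 0.048], [-0.526, -0.536, 0.66, -0.86], [-0.005, -0.774, -0.633, 0.781], [0.0, 0.0, 0.0, 1.0]] [[445.0, 0.0, 314.0], [0.0, 445.0, 200.0], [0.0, 0.0, 1.0]]
top [[-0.001, -0.98, 0.199, 0.305], [-1.0, 0.0, -0.004, -0.119], [0.004, -0.199, -0.98, 1.172], [0.0, 0.0, 0.0, 1.0]] [[389.0, 0.0, 320.0], [0.0, 389.0, 199.0], [0.0, 0.0, 1.0]]
{'time': 0.1, 'joint_positions': array([-1.16489882,  0.32173978, -0.07012287,  1.45156316,  0.02261837,
        1.37080293, -0.05692043]), 'qd': array([ 0.00049763, -0.00032686, -0.00218127, -0.00294467, -0.00039301,
       -0.00144068, -0.00036482]), 'joint_torque': array([-3.90209216e-04, -4.92570841e+01, -4.05937890e-01, -3.13398206e+01,
       -6.38977136e-02,  3.94840585e-02,  6.54842597e-05]), 'position': array([0.24807953, 0.60038318, 0.2912719 ]), 'tool_rot': array([-6.11385689e-01, -3.08128467e+00,  2.68460235e-03]), 'ft_force': array([-0.26413524,  0.26386462,  0.32818773]), 'torque': array([-0.01985521,  0.00350461, -0.00192183]), 'grip_force': 0.0, 'grip_width': 0.9960587291040622}
```

View pics/top1.png

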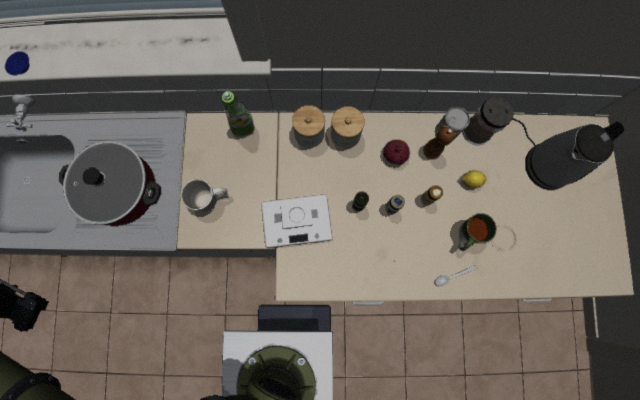

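View pics/scene1.png

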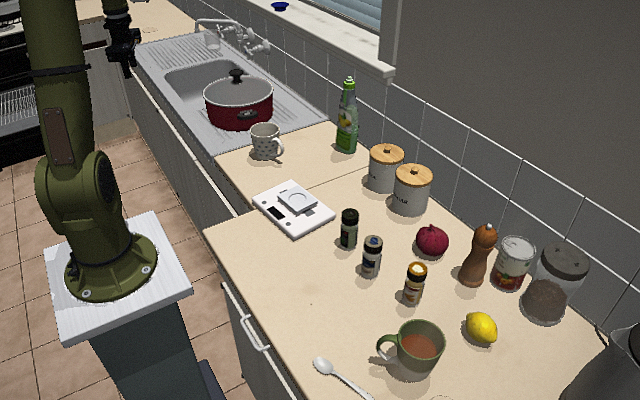

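The dark jar is nearest the scale, with its cap at about (361,198) in top. The scale is at about (296,221), with its display towards the robot. I'll enlarge both.

```bash
python3 - <<'E'
from h import *
a=cv2.imread('pics/top1.png')[180:255,250:450]; b=cv2.imread('pics/scene1.png')[170:270,240:400]
a=cv2.resize(a,None,fx=4,fy=4,interpolation=cv2.INTER_CUBIC)
b=cv2.resize(b,(480,300),interpolation=cv2.INTER_CUBIC)
o=np.zeros((600,800,3),np.uint8);o[:300]=a;o[300:,:480]=b
cv2.imwrite('pics/crop1.png',o)
E
```

```text
(no output)
```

View pics/crop1.png

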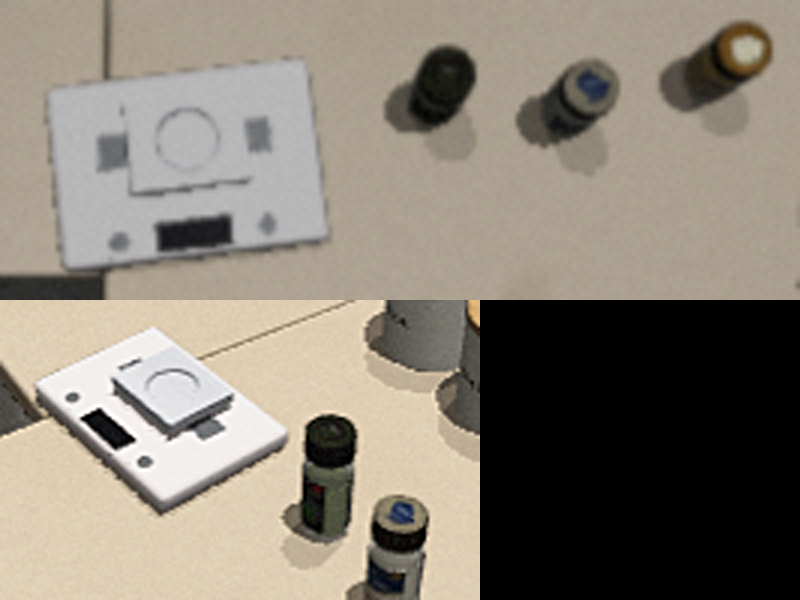

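```bash
python3 - <<'E'
from h import *
c=get_calibration('top');s=get_calibration('scene')
t=lambda U,V:((U+.5)/4-.5+250,(V+.5)/4-.5+180)
sc=lambda U,V:((U+.5)/3-.5+240,(V-300+.5)/3-.5+170)
for n,(U,V),z in [('dark',(446,70),.105),('blue',(592,85),.105),('red',(746,48),.105),('rec',(187,140),.04),('c1',(50,90),.022),('c2',(303,60),.022),('c3',(328,240),.022),('c4',(66,268),.022)]:
    print(n,ray(c,t(U,V),z).round(4))
for n,(U,V),z in [('dark',(330,432),.105),('blue',(402,513),.105),('rec',(174,386),.04)]:
    print('s',n,ray(s,sc(U,V),z).round(4))
R=cv2.Rodrigues(get_state()['tool_rot'])[0]; print(R.round(3))
E
```

```text
dark [ 0.5262 -0.2397  0.105 ]
blue [ 0.5154 -0.3422  0.105 ]
red [ 0.5421 -0.4534  0.105 ]
rec [ 0.487  -0.0549  0.04  ]
c1 [0.5281 0.05   0.022 ]
c2 [ 0.5511 -0.1409  0.022 ]
c3 [ 0.415  -0.1589  0.022 ]
c4 [0.3943 0.0345 0.022 ]
s dark [ 0.5243 -0.2394  0.105 ]
s blue [ 0.5168 -0.3402  0.105 ]
s rec [ 0.4893 -0.0559  0.04  ]
[[-0.924  0.382 -0.001]
 [ 0.382  0.924 -0.002]
 [-0.    -0.002 -1.   ]]
```

Both views agree: dark jar at (0.525,-0.240) and recess at about (0.488,-0.055), with scale yaw about 6.5°. I'll approach high, turning the closing line to roughly x.

{"name": "send_rows", "arguments": {"rows": [{"z":30,"hand":75},{"z":30,"y":-15},{"x":15,"y":-35,"roll":-6},{"x":20,"y":-35,"roll":-6},{"x":20,"y":-35,"roll":-6},{"x":20,"y":-35,"roll":-6},{"x":20,"y":-35,"roll":-6},{"x":20,"y":-35,"roll":-6},{"x":20,"y":-35,"roll":-6},{"x":20,"y":-35,"roll":-6}], "force": 15}}

```text
schema error: expected keys hand, x, y, z, roll
```

{"name": "send_rows", "arguments": {"rows": [{"x":15,"y":-35,"roll":-6},{"x":15,"y":-35,"roll":-6},{"x":15,"y":-40},{"x":15,"y":-40},{"x":15,"y":-40},{"x":15,"y":-40},{"x":10,"y":-40},{"x":10,"y":-40},{"x":5,"y":-40},{}]}}

```text
schema error: expected keys hand, x, y, z, roll
```

{"name": "send_rows", "arguments": {"rows": [{"hand":75,"x":0,"y":0,"z":30,"roll":0},{"hand":75,"x":0,"y":-15,"z":30,"roll":0},{"hand":75,"x":15,"y":-35,"z":0,"roll":-6},{"hand":75,"x":20,"y":-35,"z":0,"roll":-6},{"hand":75,"x":20,"y":-35,"z":0,"roll":-6},{"hand":75,"x":20,"y":-35,"z":0,"roll":-6},{"hand":75,"x":20,"y":-35,"z":0,"roll":-6},{"hand":75,"x":20,"y":-35,"z":0,"roll":-6},{"hand":75,"x":20,"y":-35,"z":0,"roll":-6},{"hand":75,"x":20,"y":-35,"z":0,"roll":-6}], "force": 15}}

```text
time: 1.1
position: [0.4037, 0.304, 0.352]
tool_rot: [-1.817, -2.562, 0.0]
ft_force: [1.0, 0.2, -0.8]
grip_width: 0.862
grip_force: 0.0
```

{"name": "send_rows", "arguments": {"rows": [{"hand":75,"x":15,"y":-35,"z":0,"roll":-6},{"hand":75,"x":15,"y":-35,"z":0,"roll":-6},{"hand":75,"x":15,"y":-40,"z":0,"roll":0},{"hand":75,"x":15,"y":-40,"z":0,"roll":0},{"hand":75,"x":15,"y":-40,"z":0,"roll":0},{"hand":75,"x":15,"y":-40,"z":0,"roll":0},{"hand":75,"x":10,"y":-40,"z":0,"roll":0},{"hand":75,"x":10,"y":-40,"z":0,"roll":0},{"hand":75,"x":5,"y":-40,"z":0,"roll":0},{"hand":75,"x":0,"y":0,"z":0,"roll":0}]}}

```text
time: 2.1
position: [0.5179, -0.0515, 0.3523]
tool_rot: [2.081, 2.35, -0.003]
ft_force: [0.3, -1.0, 0.8]
grip_width: 0.86
grip_force: 0.0
```

Now close to above the scale, so I'll take a wrist view here.

```bash
python3 - <<'E'
from h import *
im,c=snap('wrist','w1.png'); print(np.array(c['world_from_camera']).round(3).tolist())
print(proj(c,[[.488,-.055,.04],[.525,-.24,.105]]).round(1))
E
```

```text
[[0.993, 0.116, 0.036, 0.508], [0.122, -0.947, -0.298, 0.031], [-0.001, 0.3, -0.954, 0.445], [0.0, 0.0, 0.0, 1.0]]
[[292.  165.1]
 [303.8 335.9]]
```

View pics/w1.png

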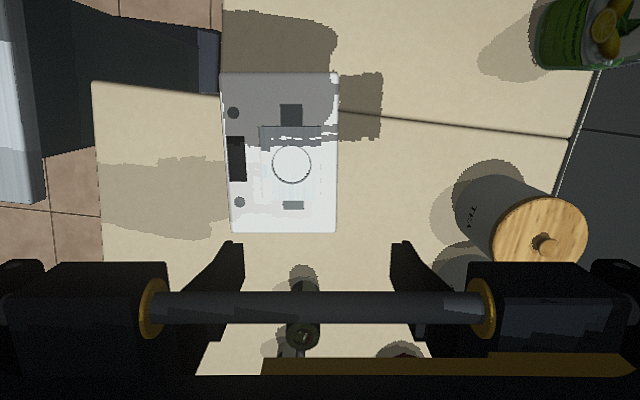

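The wrist view shows the recess ring at (291.5,164.5), against a predicted (292,165). The jar cap is at about (303,337), also as predicted. Next I pick up the jar.

{"name": "send_rows", "arguments": {"rows": [{"hand":75,"x":3,"y":-38,"z":0,"roll":0},{"hand":75,"x":2,"y":-38,"z":0,"roll":0},{"hand":75,"x":2,"y":-38,"z":0,"roll":0},{"hand":75,"x":0,"y":-38,"z":0,"roll":0},{"hand":75,"x":0,"y":-36,"z":0,"roll":0},{"hand":75,"x":0,"y":0,"z":-30,"roll":0},{"hand":75,"x":0,"y":0,"z":-45,"roll":0},{"hand":75,"x":0,"y":0,"z":-45,"roll":0},{"hand":75,"x":0,"y":0,"z":-30,"roll":0},{"hand":75,"x":0,"y":0,"z":0,"roll":0}]}}

```text
time: 3.15
position: [0.523, -0.2291, 0.1974]
tool_rot: [-2.062, -2.358, 0.006]
ft_force: [0.2, 1.1, -0.6]
grip_width: 0.863
grip_force: 0.0
```

{"name": "send_rows", "arguments": {"rows": [{"hand":75,"x":0,"y":0,"z":-20,"roll":0},{"hand":75,"x":0,"y":0,"z":-20,"roll":0},{"hand":75,"x":0,"y":0,"z":-20,"roll":0},{"hand":75,"x":0,"y":0,"z":-16,"roll":0},{"hand":75,"x":0,"y":0,"z":0,"roll":0},{"hand":75,"x":0,"y":0,"z":0,"roll":0}]}}

```text
time: 3.75
position: [0.5259, -0.2321, 0.1272]
tool_rot: [2.069, 2.363, 0.001]
ft_force: [-0.4, 0.7, 1.1]
grip_width: 0.863
grip_force: 0.0
```

{"name": "send_rows", "arguments": {"rows": [{"hand":60,"x":0,"y":0,"z":0,"roll":0},{"hand":50,"x":0,"y":0,"z":0,"roll":0},{"hand":45,"x":0,"y":0,"z":0,"roll":0},{"hand":42,"x":0,"y":0,"z":0,"roll":0},{"hand":35,"x":0,"y":0,"z":0,"roll":0},{"hand":35,"x":0,"y":0,"z":0,"roll":0},{"hand":35,"x":0,"y":0,"z":0,"roll":0},{"hand":35,"x":0,"y":0,"z":0,"roll":0},{"hand":35,"x":0,"y":0,"z":0,"roll":0},{"hand":35,"x":0,"y":0,"z":0,"roll":0}]}}

```text
time: 4.75
position: [0.5252, -0.2323, 0.1263]
tool_rot: [-2.07, -2.363, 0.0]
ft_force: [-0.6, 0.1, 2.0]
grip_width: 0.465
grip_force: 15.0
```

The shift fell 8 mm short in y, so the jar sits near the pad edge. I'll open, correct and grip again.

{"name": "send_rows", "arguments": {"rows": [{"hand":55,"x":0,"y":0,"z":0,"roll":0},{"hand":60,"x":0,"y":0,"z":0,"roll":0},{"hand":60,"x":0,"y":0,"z":0,"roll":0},{"hand":60,"x":0,"y":-4,"z":0,"roll":0},{"hand":60,"x":0,"y":-4,"z":0,"roll":0},{"hand":60,"x":0,"y":0,"z":0,"roll":0},{"hand":60,"x":0,"y":0,"z":0,"roll":0},{"hand":60,"x":0,"y":0,"z":0,"roll":0}]}}

```text
time: 5.55
position: [0.5252, -0.2402, 0.1262]
tool_rot: [-2.07, -2.363, -0.0]
ft_force: [-0.6, -0.7, 0.8]
grip_width: 0.691
grip_force: 0.0
```

```bash
python3 - <<'E'
from h import *
im,c=snap('wrist','w2.png'); p=get_state()['position']; print(p)
print(proj(c,[[.525,-.24,.105],[p[0],p[1],.105]]).round(1))
E
```

```text
[ 0.52523877 -0.240144    0.12624006]
[[317.5 317.3]
 [318.1 317.7]]
```

View pics/w2.png

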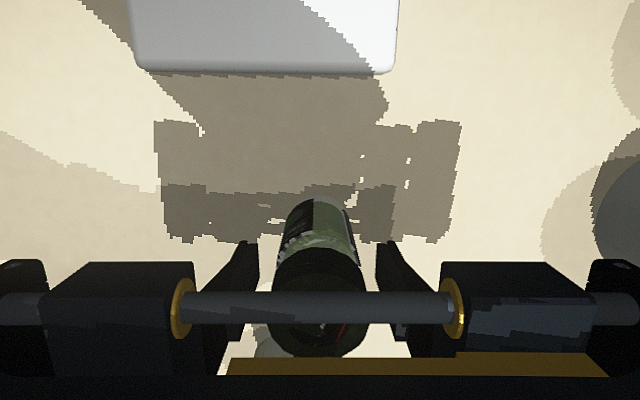

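The wrist view shows the jar between the fingers, cap edges at x 271–367 and bottom at y≈357. I'll compare that with the projected cap circle.

```bash
python3 - <<'E'
from h import *
c=get_calibration('wrist')
a=np.linspace(0,6.28,90)
for y in(-.236,-.238,-.24,-.242):
    q=proj(c,np.c_[.525+.0205*np.cos(a),y+.0205*np.sin(a),a*0+.105]); print(y,q.min(0).round(1),q.max(0).round(1))
im=cv2.imread('pics/w2.png'); print(im[335:372:2,319].sum(1))
E
```

```text
-0.236 [264.8 259.6] [372.8 353.4]
-0.238 [264.4 264.5] [371.9 357.5]
-0.24 [263.9 269.4] [371.  361.6]
-0.242 [263.4 274.3] [370.  365.7]
[125  43  29  45  43  33  71  51  39  56  59 112 147 140 148 144 151 145
 129]
```

{"name": "send_rows", "arguments": {"rows": [{"hand":50,"x":0,"y":0,"z":0,"roll":0},{"hand":45,"x":0,"y":0,"z":0,"roll":0},{"hand":42,"x":0,"y":0,"z":0,"roll":0},{"hand":35,"x":0,"y":0,"z":0,"roll":0},{"hand":35,"x":0,"y":0,"z":0,"roll":0},{"hand":35,"x":0,"y":0,"z":0,"roll":0},{"hand":35,"x":0,"y":0,"z":0,"roll":0},{"hand":35,"x":0,"y":0,"z":0,"roll":0}]}}

```text
time: 6.4
position: [0.5253, -0.2402, 0.1263]
tool_rot: [2.07, 2.363, 0.0]
ft_force: [0.3, -0.7, 0.5]
grip_width: 0.468
grip_force: 15.0
```

{"name": "send_rows", "arguments": {"rows": [{"hand":35,"x":0,"y":0,"z":10,"roll":0},{"hand":35,"x":0,"y":0,"z":20,"roll":0},{"hand":35,"x":0,"y":0,"z":20,"roll":0},{"hand":35,"x":0,"y":0,"z":20,"roll":0},{"hand":35,"x":0,"y":0,"z":10,"roll":0},{"hand":35,"x":0,"y":0,"z":0,"roll":0},{"hand":35,"x":0,"y":0,"z":0,"roll":0}]}}

```text
time: 7.1
position: [0.5249, -0.24, 0.2059]
tool_rot: [-2.07, -2.363, 0.0]
ft_force: [0.1, 0.2, -1.8]
grip_width: 0.461
grip_force: 15.0
```

Lifted (about 1.2–1.8 N, grip 40 mm). I'll carry it to the scale with the foot 40 mm above the pan.

{"name": "send_rows", "arguments": {"rows": [{"hand":35,"x":-4,"y":15,"z":0,"roll":0},{"hand":35,"x":-5,"y":25,"z":0,"roll":0},{"hand":35,"x":-5,"y":25,"z":0,"roll":0},{"hand":35,"x":-5,"y":25,"z":0,"roll":0},{"hand":35,"x":-5,"y":25,"z":0,"roll":0},{"hand":35,"x":-5,"y":25,"z":0,"roll":0},{"hand":35,"x":-5,"y":25,"z":0,"roll":0},{"hand":35,"x":-3.5,"y":20,"z":0,"roll":0},{"hand":35,"x":0,"y":0,"z":0,"roll":0},{"hand":35,"x":0,"y":0,"z":0,"roll":0}]}}

```text
time: 8.1
position: [0.4872, -0.0553, 0.2054]
tool_rot: [-2.069, -2.364, 0.002]
ft_force: [-0.3, -0.7, -1.1]
grip_width: 0.464
grip_force: 15.0
```

```bash
python3 - <<'E'
from h import *
print(get_state()['position'])
im,c=snap('wrist','w3.png');t,ct=snap('top','t3.png');s,cs=snap('scene','s3.png')
o=np.zeros((600,800,3),np.uint8);o[:400,:640]=im
o[400:,:400]=cv2.resize(t[190:240,250:350],(400,200),interpolation=2)
o[400:,400:]=cv2.resize(s[150:250,230:430],(400,200),interpolation=2)
cv2.imwrite('pics/m3.png',o)
print(proj(c,[[.4873,-.0545,.04]]))
a=np.linspace(0,6.28,90)
for z,r,n in((.04,.0237,'mouth'),(.0796,.0205,'foot')):
    q=proj(c,np.c_[.4873+r*np.cos(a),-.0545+r*np.sin(a),a*0+z]); print(n,q.min(0),q.max(0))
E
```

```text
[ 0.48721691 -0.05525548  0.20544949]
[[318.11293067 202.79383676]]
mouth [287.66688348 172.99230152] [348.56762916 231.08304047]
foot [287.5863664  191.11274747] [348.79196191 248.57159877]
```

View pics/m3.png

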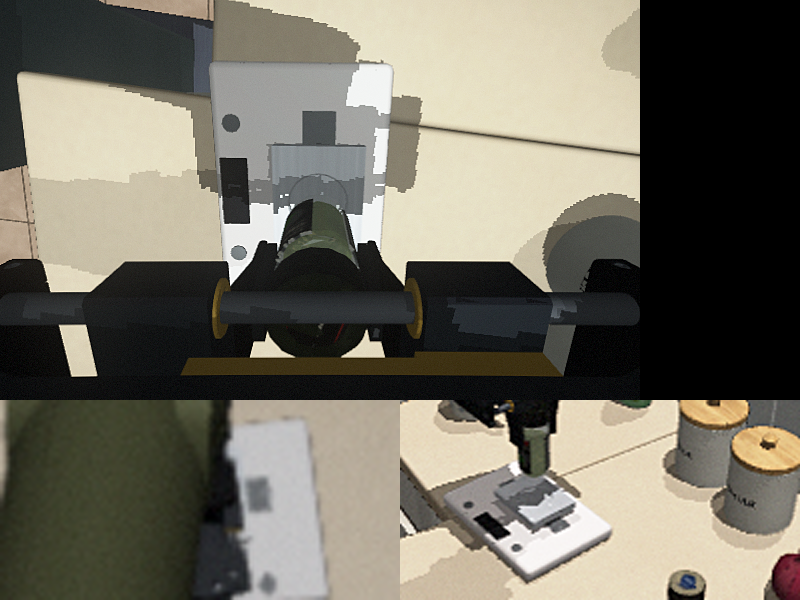

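```bash
python3 - <<'E'
from h import *
c=get_calibration('wrist');im=cv2.imread('pics/w3.png');a=np.linspace(0,6.28,60)
k=5;b=cv2.resize(im[160:270,250:390],None,fx=k,fy=k,interpolation=cv2.INTER_CUBIC)
for z,r,x,y,col in((.04,.0237,.4873,-.0545,(0,0,255)),(.0794,.0205,.4872,-.0553,(0,255,0)),(.0794,.0205,.4872,-.0583,(255,0,255))):
    for q in proj(c,np.c_[x+r*np.cos(a),y+r*np.sin(a),a*0+z]): cv2.circle(b,tuple(int(v) for v in ((q-[250,160]+.5)*k)),1,col,-1)
cv2.imwrite('pics/o3.png',b)
E
```

```text
(no output)
```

View pics/o3.png

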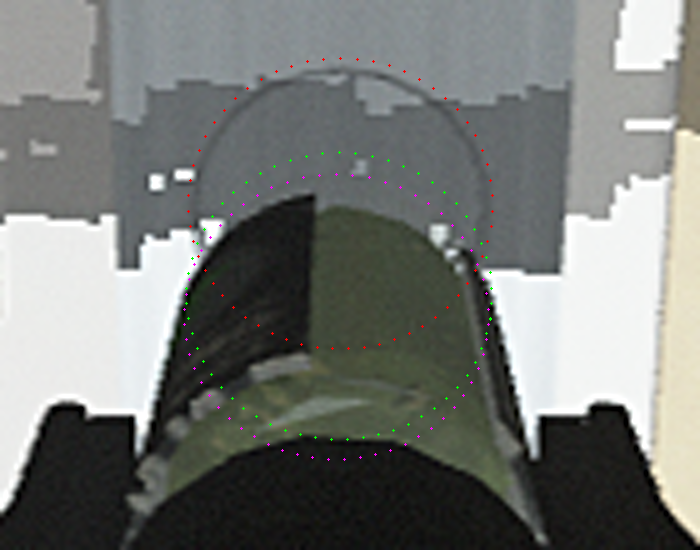

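The black recess ring (zoomed: x 202–490, top 68) matches the predicted centre within about 0.5 mm. The jar sides match the green circle, and the clear glass foot isn't visible. I'll descend to 5 mm above the pan, then go gently.

{"name": "send_rows", "arguments": {"rows": [{"hand":35,"x":0.5,"y":0.8,"z":-6,"roll":0},{"hand":35,"x":0,"y":0,"z":-8,"roll":0},{"hand":35,"x":0,"y":0,"z":-8,"roll":0},{"hand":35,"x":0,"y":0,"z":-6,"roll":0},{"hand":35,"x":0,"y":0,"z":-4,"roll":0},{"hand":35,"x":0,"y":0,"z":-2,"roll":0},{"hand":35,"x":0,"y":0,"z":0,"roll":0},{"hand":35,"x":0,"y":0,"z":0,"roll":0},{"hand":35,"x":0,"y":0,"z":0,"roll":0}]}}

```text
time: 9.15
position: [0.4885, -0.0545, 0.1726]
tool_rot: [2.07, 2.363, 0.001]
ft_force: [-0.1, -0.7, -0.3]
grip_width: 0.463
grip_force: 15.0
```

{"name": "send_rows", "arguments": {"rows": [{"hand":35,"x":0,"y":0,"z":-1,"roll":0},{"hand":35,"x":0,"y":0,"z":-1,"roll":0},{"hand":35,"x":0,"y":0,"z":-1,"roll":0},{"hand":35,"x":0,"y":0,"z":-1,"roll":0},{"hand":35,"x":0,"y":0,"z":-1,"roll":0},{"hand":35,"x":0,"y":0,"z":-1,"roll":0},{"hand":35,"x":0,"y":0,"z":0,"roll":0},{"hand":35,"x":0,"y":0,"z":0,"roll":0}]}}

```text
time: 9.95
position: [0.4882, -0.0545, 0.1662]
tool_rot: [2.07, 2.363, -0.0]
ft_force: [0.1, 0.0, -1.0]
grip_width: 0.466
grip_force: 15.0
```

{"name": "send_rows", "arguments": {"rows": [{"hand":35,"x":0,"y":0,"z":-0.5,"roll":0},{"hand":35,"x":0,"y":0,"z":-0.5,"roll":0},{"hand":35,"x":0,"y":0,"z":0,"roll":0},{"hand":35,"x":0,"y":0,"z":0,"roll":0}]}}

```text
time: 10.35
position: [0.4882, -0.0545, 0.1653]
tool_rot: [2.07, 2.363, 0.0]
ft_force: [-0.2, 0.1, -0.9]
grip_width: 0.464
grip_force: 15.0
```

{"name": "send_rows", "arguments": {"rows": [{"hand":35,"x":0,"y":0,"z":-0.5,"roll":0},{"hand":35,"x":0,"y":0,"z":-0.5,"roll":0},{"hand":35,"x":0,"y":0,"z":0,"roll":0},{"hand":35,"x":0,"y":0,"z":0,"roll":0}]}}

```text
time: 10.75
position: [0.4882, -0.0544, 0.1643]
tool_rot: [2.07, 2.363, -0.0]
ft_force: [-0.5, -0.3, -1.8]
grip_width: 0.464
grip_force: 15.0
```

Foot at about 38 mm with no contact, so it is already entering the recess. I'll continue.

{"name": "send_rows", "arguments": {"rows": [{"hand":35,"x":0,"y":0,"z":-0.5,"roll":0},{"hand":35,"x":0,"y":0,"z":-0.5,"roll":0},{"hand":35,"x":0,"y":0,"z":0,"roll":0},{"hand":35,"x":0,"y":0,"z":0,"roll":0}]}}

```text
time: 11.15
position: [0.4882, -0.0545, 0.1633]
tool_rot: [2.07, 2.363, -0.0]
ft_force: [-0.3, -0.0, -0.4]
grip_width: 0.466
grip_force: 15.0
```

{"name": "send_rows", "arguments": {"rows": [{"hand":35,"x":0,"y":0,"z":-0.5,"roll":0},{"hand":35,"x":0,"y":0,"z":-0.5,"roll":0},{"hand":35,"x":0,"y":0,"z":0,"roll":0},{"hand":35,"x":0,"y":0,"z":0,"roll":0}]}}

```text
time: 11.55
position: [0.4882, -0.0545, 0.1623]
tool_rot: [2.07, 2.363, -0.0]
ft_force: [-0.5, -0.3, -0.8]
grip_width: 0.466
grip_force: 15.0
```

{"name": "send_rows", "arguments": {"rows": [{"hand":35,"x":0,"y":0,"z":-0.5,"roll":0},{"hand":35,"x":0,"y":0,"z":0,"roll":0},{"hand":35,"x":0,"y":0,"z":0,"roll":0},{"hand":35,"x":0,"y":0,"z":0,"roll":0}]}}

```text
time: 11.95
position: [0.4883, -0.0545, 0.1619]
tool_rot: [2.07, 2.363, 0.0]
ft_force: [-0.9, 0.7, 0.2]
grip_width: 0.466
grip_force: 15.0
```

{"name": "send_rows", "arguments": {"rows": [{"hand":35,"x":0,"y":0,"z":-0.5,"roll":0},{"hand":35,"x":0,"y":0,"z":0,"roll":0},{"hand":35,"x":0,"y":0,"z":0,"roll":0},{"hand":35,"x":0,"y":0,"z":0,"roll":0}]}}

```text
time: 12.35
position: [0.4883, -0.0545, 0.1614]
tool_rot: [2.07, 2.363, 0.0]
ft_force: [-1.1, 0.1, 2.1]
grip_width: 0.462
grip_force: 15.0
```

```bash
python3 - <<'E'
from h import *
f=[]
for i in range(8):
    get_image('wrist'); f.append(get_state()['ft_force'])
print(np.mean(f,0),np.std(f,0))
E
```

```text
[-0.87552495 -0.05313886  2.69661041] [0.45850798 0.44600027 0.39879979]
```

Contact of about 3.8 N with the foot at 35 mm. That matches the recess floor sunk 1 mm, so the jar is seated. I'll ease the load and release.

{"name": "send_rows", "arguments": {"rows": [{"hand":35,"x":0,"y":0,"z":0.5,"roll":0},{"hand":40,"x":0,"y":0,"z":0,"roll":0},{"hand":42,"x":0,"y":0,"z":0,"roll":0},{"hand":44,"x":0,"y":0,"z":0,"roll":0},{"hand":48,"x":0,"y":0,"z":0,"roll":0},{"hand":54,"x":0,"y":0,"z":0,"roll":0},{"hand":60,"x":0,"y":0,"z":0,"roll":0},{"hand":64,"x":0,"y":0,"z":0,"roll":0},{"hand":64,"x":0,"y":0,"z":0,"roll":0},{"hand":64,"x":0,"y":0,"z":0,"roll":0}]}}

```text
time: 13.75
position: [0.4882, -0.0544, 0.1618]
tool_rot: [2.07, 2.363, 0.0]
ft_force: [-0.5, -0.4, 0.5]
grip_width: 0.723
grip_force: 0.0
```

{"name": "send_rows", "arguments": {"rows": [{"hand":64,"x":0,"y":0,"z":5,"roll":0},{"hand":64,"x":0,"y":0,"z":15,"roll":0},{"hand":64,"x":0,"y":0,"z":20,"roll":0},{"hand":64,"x":0,"y":0,"z":25,"roll":0},{"hand":64,"x":0,"y":0,"z":25,"roll":0},{"hand":64,"x":0,"y":0,"z":25,"roll":0},{"hand":64,"x":0,"y":0,"z":25,"roll":0},{"hand":64,"x":0,"y":-20,"z":20,"roll":0},{"hand":64,"x":0,"y":-30,"z":0,"roll":0},{"hand":64,"x":0,"y":-30,"z":0,"roll":0}]}}

```text
time: 14.75
position: [0.4886, -0.1352, 0.3231]
tool_rot: [2.068, 2.363, 0.003]
ft_force: [0.3, 0.6, -0.5]
grip_width: 0.738
grip_force: 0.0
```

{"name": "send_rows", "arguments": {"rows": [{"hand":64,"x":0,"y":-30,"z":0,"roll":0},{"hand":64,"x":0,"y":-20,"z":0,"roll":0},{"hand":64,"x":0,"y":0,"z":0,"roll":0},{"hand":64,"x":0,"y":0,"z":0,"roll":0}]}}

```text
time: 15.15
position: [0.4882, -0.1842, 0.3219]
tool_rot: [-2.071, -2.362, -0.001]
ft_force: [0.6, 0.3, 0.8]
grip_width: 0.734
grip_force: 0.0
```

```bash
python3 - <<'E'
from h import *
print(get_state()['position'],get_state()['ft_force'])
im,c=snap('wrist','w4.png');s,cs=snap('scene','s4.png')
o=np.zeros((600,800,3),np.uint8)
a=np.linspace(0,6.28,40)
q=proj(c,[.488,-.0545,.09])[0]; x0,y0=int(np.clip(q[0]-100,0,440)),int(np.clip(q[1]-100,0,200)); print(q)
b=cv2.resize(im[y0:y0+200,x0:x0+200],(400,400),interpolation=2)
d=cv2.resize(s[140:240,230:330],(400,400),interpolation=2)
for z in(.0358,.1408):
    P=np.c_[.488+.0205*np.cos(a),-.0545+.0205*np.sin(a),a*0+z]
    for u in proj(c,P): cv2.circle(b,tuple(int(v) for v in (u-[x0,y0]+.5)*2),1,(0,255,0),-1)
    for u in proj(cs,P): cv2.circle(d,tuple(int(v) for v in (u-[230,140]+.5)*4),1,(0,255,0),-1)
o[:400,:400]=b;o[:400,400:]=d;o[400:,:320]=cv2.resize(s,(320,200))
cv2.imwrite('pics/o4.png',o)
E
```

```text
[ 0.48818908 -0.18423794  0.32194345] [0.56859036 0.26577397 0.81184732]
[337.39208877  35.62773513]
```

View pics/o4.png

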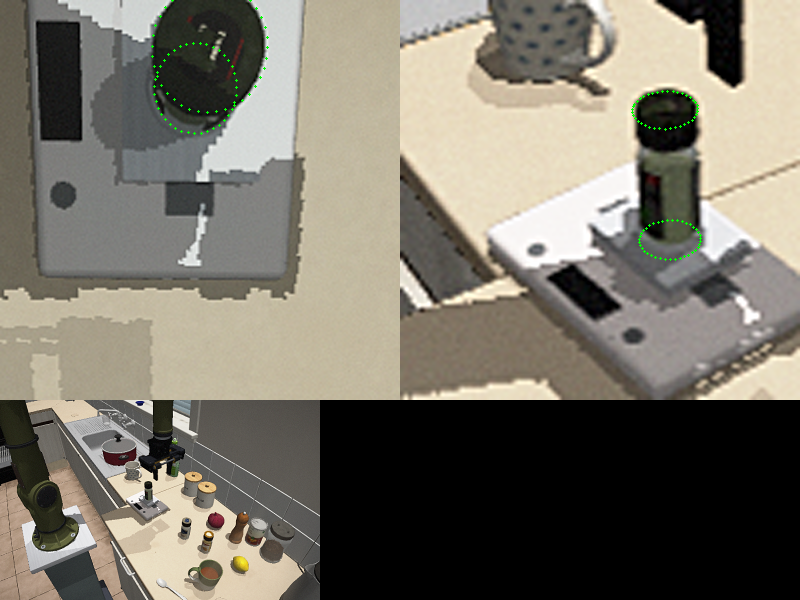

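The jar is upright, its cap and foot match the circles expected for a seated jar in both views, and the gripper is clear.

```bash
python3 -c "from bench import *; print(close_job())"
```

```text
the job is handed in; nothing more can be done
None
```

The black-label jar is standing upright on the scale pan with its foot in the recess. It touched down at about 4 N, the gripper has let go and is clear, and the job was handed in at about 15 s.

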